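# Find the full salt tin by its weight

### The job

Three identical closed salt tins stand in a row on the tray and only one is full: heft them one at a time, from the robot's left to its right, lifting each straight up a good 5 cm clear of the tray and setting it gently back upright where it stood. Then hold the heaviest one up, upright and still, a good 10 cm above the tray, and finish while still holding it in the gripper (if the last tin hefted is the heaviest, simply keep holding it up). The two lighter tins stay standing in their places on the tray, and the mug, the bowl and the pepper mill are left alone.

Things in the scene. Friction and masses are not known exactly. Their poses are not given: they have to be found in the camera images.
- tin_a_mid (a point): closed round steel tin, one of three that look exactly alike: 64 mm in diameter, 125 mm tall, straight-sided with a flat closed lid (a fine groove 20 mm below the top), mass hidden: the full one 0.55 to 0.69 kg, the other two 0.12 to 0.37 kg. Point at its centre, half-way up (62.5 mm above its underside), z up. The letter says nothing about where it stands; tins change places from start to start
- tin_b_mid (a point): closed round steel tin, one of three that look exactly alike: 64 mm in diameter, 125 mm tall, straight-sided with a flat closed lid (a fine groove 20 mm below the top), mass hidden: the full one 0.55 to 0.69 kg, the other two 0.12 to 0.37 kg. Point at its centre, half-way up (62.5 mm above its underside), z up. The letter says nothing about where it stands; tins change places from start to start
- tin_c_mid (a point): closed round steel tin, one of three that look exactly alike: 64 mm in diameter, 125 mm tall, straight-sided with a flat closed lid (a fine groove 20 mm below the top), mass hidden: the full one 0.55 to 0.69 kg, the other two 0.12 to 0.37 kg. Point at its centre, half-way up (62.5 mm above its underside), z up. The letter says nothing about where it stands; tins change places from start to start
- tin_a: the same tin as tin_a_mid; origin at the centre of its underside, z up along its axis
- tin_b: the same tin as tin_b_mid; origin at the centre of its underside, z up along its axis
- tin_c: the same tin as tin_c_mid; origin at the centre of its underside, z up along its axis
- tray_floor (a point): centre of the top of the tray's floor, 8 mm above the worktop; same axes as the tray
- tray: fixed low wooden tray, 420 mm long along its y, 150 mm deep along its x, floor 8 mm thick, with a rim 7 mm wide that stands 16 mm above the worktop. Origin at the centre of its underside; its +y end is the robot's left end (turned up to 0.3 rad). The tins stand on its floor in a row along its y, about 127 mm apart: one near the middle, one towards each end, at most 20 mm off the long centre line
- mug: bystander: white ceramic mug, 80 mm across, 90 mm tall, with a side handle, standing to the right of the tray; origin at the centre of its underside
- bowl: bystander: white ceramic bowl, 110 mm across, 50 mm tall, beyond the tray; origin at the centre of its underside
- pepper_mill: bystander: dark wooden pepper mill, 52 mm across, 150 mm tall, to the left of the tray; origin at the centre of its underside

How it is judged:
By the outcome, as a careful person would: the job done as asked, in the order asked, and still so for the second after the job is handed in, while the arm keeps its last pose, push and grip.
It also fails if it takes over 70 s, if anything falls off the work surface, if the arm or the gripper's body presses on something with over 40 N, if the wrist force passes 120 N, or if a joint passes its speed limit or range.

### The arm

A 6-joint arm with a two-finger parallel gripper is mounted at the origin on the work surface. World frame = base frame: x ahead of the robot, y to its left, z up, the work surface at z = 0. Lengths are in m, angles in rad, forces in N, time in s.
With the tool pointing down it reaches from about 0.4 to 0.825 m from the base axis. Payload 7 kg.
Tool frame: the origin (TCP) lies between the finger pads; the fingertips stand 8 mm ahead of it and the grasp point (between the pads) lies 11 mm behind it (arm.finger_overhang is the distance from the TCP to the fingertips, in m); z points along the fingers, y is the line along which they close (so a half turn about z gives the same grasp; the last joint's range is limited). The gripper opens to 88 mm and grips with 3 to 60 N. Pads are 19 mm wide; open, the fingers measure 130 mm over their backs; the gripper's body (78 mm by 193 mm) begins 47 mm behind the grasp point.
Start: joints at [1.45, 0.359, 0.012, 0, -1.224, -0.288], TCP at [0.268, 0.619, 0.235] pointing down, gripper open.
Joint ranges: [-3.07, 3.07], [-1.43, 2.12], [-1.02, 1.25], [-3.03, 1.67], [-3.05, -0], [-3.03, 3.03]. Speed limits (rad/s): [2.39, 2.39, 3.01, 3.14, 3.14, 3.14].

### API

Orientations are given as [roll, pitch, yaw] about the fixed x, y, z axes, in that order (R = Rz(yaw) Ry(pitch) Rx(roll)).
In Python, from station import arm gives the robot as it stands.
- The arm moves only by the tool move_arm, never from a script. Its argument "rows" is text: rows parted by semicolons, each of 7 numbers parted by spaces: the turn, a rotation vector about the tool's x, y, z in degrees, then the shift along the tool's x, y, z in m, then the finger opening in m, from 0 to 0.0876. A call has 1 to 8 rows; each row shifts and turns the commanded pose from where the row before left it, along the tool's axes as they then stand; what a row does not reach is not made up. A row lasts 1/8 s, in which the tool goes at most 62.5 mm and 10.7 degrees, less where a joint would pass 70% of its speed; a pose out of reach is approached as far as the arm can. A call is refused whole if a number of a shift passes 0.0625 or a number of a turn 10.7, either way. A call with a gripper value outside its range is refused whole. The fingers move at their own pace and stop on an object; "squeeze" is the grip in N (left out, the last holds). Time passes only in rows, so rows that do not move let the fingers close. It gives the time, the measured TCP pose, the force, the opening and the grip force at its end, in the units of the state.
- arm.get_state(): the state, without advancing time (a new reading comes with each control period).
- arm.grab_frame(name): name is "side" or "top"; returns (picture, depth): 400x640x3 uint8, blue, green, red; 400x640 float32, m along the optical axis (not along the pixel's ray), 0 where there is no reading.
- arm.camera_model(name): a dict with "mtx" (3x3 intrinsics, pixels), "k1" (the pictures are not rectified: a ray, as slopes to the right and down, at radius r is drawn at 1 + k1 r^2 times it, then the intrinsics apply), "camera_from_world" (4x4, takes a point from world to camera coordinates). Camera axes: x right, y down, z forward; pixel columns grow to the right and rows downward; lengths in m; the calibration is good to about 2 mm. A picture is of the moment at which its call begins. camera_model takes no time and is no camera call.
- arm.job_done(): hands the job in; it is judged then, once.
The state is a dict: "t": time; "q": joint angles; "qd": joint speeds; "joint_efforts": joint torques, N m; "eef_pos": TCP position; "ee_rot": TCP orientation; "force": force on the tool from outside, world axes, zero at the start; "moment": the same for the moment, N m; "width": finger opening in m; "gripper_force": force on a finger pad.
Only numpy, scipy, OpenCV 4.12 (cv2) and the standard library are available. Lean on these libraries where they do the work, as an engineer would, in place of code of your own. Each camera call takes 0.05 s, during which the arm holds its last target. There are 200 camera calls.

## Working session

There is one attempt and no reset: what is moved stays moved. The work goes in short steps, Python scripts to look and compute and a tool call to move; the robot and the scene stay as the last step left them, time stands still between calls to the robot, and variables do not carry over. Pictures are saved under pics/ and viewed, at most 10 in all, crops included, and the job is handed in when it is done.

Besides the shell and the picture viewer there is one more tool, called after "Request:" by a JSON object that holds its "fn" and its "kwargs". move_arm: Moves the arm, as the interface text tells. Its arguments: {"type":"object","properties":{"rows":{"type":"string"},"squeeze":{"type":"number"}},"required":["rows"]}

```bash
mkdir -p pics
cat > h.py <<'E'
import numpy as np, cv2
from station import arm
def cloud(name):
    im,d=arm.grab_frame(name); m=arm.camera_model(name); K=np.array(m["mtx"]); k=m["k1"]
    T=np.linalg.inv(np.array(m["camera_from_world"]))
    v,u=np.mgrid[:400,:640]
    pts=np.stack([u,v],-1).reshape(-1,2).astype(float)
    xd=(pts-[K[0,2],K[1,2]])/[K[0,0],K[1,1]]
    x=xd.copy()
    for _ in range(20): x=xd/(1+k*(x**2).sum(1,keepdims=True))
    P=np.c_[x*d.reshape(-1,1),d.reshape(-1)]@T[:3,:3].T+T[:3,3]
    P[d.reshape(-1)==0]=np.nan
    return im,P.reshape(400,640,3)
E
python3 - <<'E'
from h import *
print({k:np.round(v,3).tolist() if not np.isscalar(v) else v for k,v in arm.get_state().items()})
for n in("top","side"):
    im,P=cloud(n); cv2.imwrite(f"pics/{n}0.png",im); print(n,np.round(arm.camera_model(n)["camera_from_world"],2).tolist())
    m=(P[...,2]>.11)&(P[...,2]<.165); 
    c,l,s,ce=cv2.connectedComponentsWithStats(m.astype(np.uint8))
    for i in range(1,c):
        if s[i,4]>80:
            q=P[l==i]; print(s[i].tolist(),np.round(q.min(0),3),np.round(q.max(0),3),np.round(np.median(q,0),3))
E
```

```text
{'t': 0.0, 'q': [1.45, 0.359, 0.011, -0.0, -1.224, -0.288], 'qd': [0.0, 0.0, 0.0, -0.001, -0.0, -0.001], 'joint_efforts': [-0.001, -58.27, 29.305, 6.997, 0.007, -0.0], 'eef_pos': [0.268, 0.619, 0.234], 'ee_rot': [3.14, -0.0, -0.409], 'force': [0.077, 0.317, -0.689], 'moment': [-0.005, 0.02, -0.012], 'gripper_force': 0.0, 'width': 0.08801917898810833}
top [[-0.01, -1.0, -0.0, -0.0], [-1.0, 0.01, -0.1, 0.64], [0.1, 0.0, -1.0, 1.06], [0.0, 0.0, 0.0, 1.0]]
[261, 207, 26, 25, 514] [0.567 0.084 0.11 ] [0.628 0.146 0.137] [0.597 0.115 0.132]
[310, 224, 26, 25, 507] [ 0.524 -0.04   0.125] [0.584 0.022 0.138] [ 0.554 -0.01   0.132]
[133, 236, 19, 16, 211] [0.518 0.436 0.11 ] [0.556 0.468 0.153] [0.538 0.448 0.142]
[361, 239, 27, 25, 516] [ 0.486 -0.17   0.11 ] [ 0.545 -0.107  0.137] [ 0.516 -0.137  0.132]
side [[0.81, -0.59, -0.0, -0.52], [-0.28, -0.37, -0.88, 0.25], [0.52, 0.71, -0.47, 0.92], [0.0, 0.0, 0.0, 1.0]]
[97, 34, 543, 83, 5515] [ 0.625 -0.231  0.11 ] [2.047 2.33  0.165] [2.02  0.878 0.138]
[0, 54, 73, 16, 715] [0.116 2.24  0.11 ] [0.489 2.306 0.165] [0.288 2.273 0.137]
[43, 96, 46, 23, 535] [0.186 1.095 0.11 ] [0.317 1.286 0.165] [0.232 1.11  0.136]
[201, 138, 12, 14, 134] [0.513 0.432 0.11 ] [0.549 0.466 0.15 ] [0.528 0.445 0.133]
[267, 169, 23, 17, 317] [0.562 0.083 0.11 ] [0.624 0.148 0.135] [0.588 0.104 0.13 ]
[277, 188, 25, 20, 392] [ 0.519 -0.043  0.11 ] [0.581 0.022 0.135] [ 0.545 -0.02   0.13 ]
[293, 212, 27, 23, 508] [ 0.481 -0.172  0.11 ] [ 0.544 -0.107  0.135] [ 0.507 -0.148  0.13 ]
[0, 252, 100, 54, 2220] [-0.071 -0.075  0.11 ] [ 0.095 -0.005  0.165] [-0.004 -0.061  0.137]
```

View pics/top0.png

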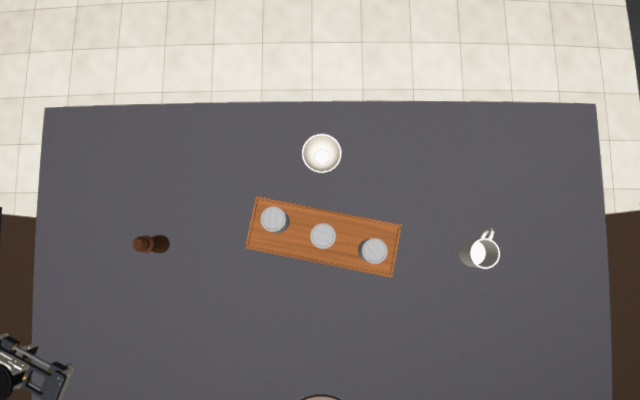

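View pics/side0.png

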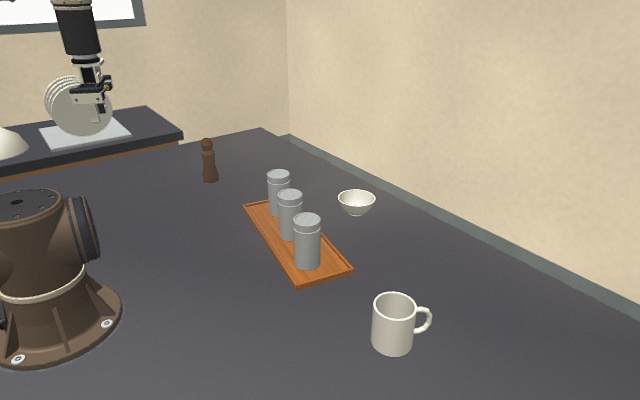

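The top view shows the tins at pixels (273,219), (323,236) and (374,250) on the tray. The bowl is at (322,153), the mug at (483,253) and the mill at (145,243). From this the tin centres are about L (0.595,0.115), M (0.552,-0.010) and R (0.514,-0.139). I'll close the fingers across the row, at tool yaw ≈ -1.88.

Request:
{"fn": "move_arm", "kwargs": {"rows": "0 0 10.5 0 0 0 0.0876;0 0 10.5 0 0 0 0.0876;0 0 10.5 0 0 0 0.0876;0 0 10.5 0 0 0 0.0876;0 0 10.5 0 0 0 0.0876;0 0 10.5 0 0 0 0.0876;0 0 10.5 0 0 0 0.0876;0 0 10.5 0 0 0 0.0876", "squeeze": 25}}

```text
t: 1.1
eef_pos: [0.2682, 0.6191, 0.234]
ee_rot: [3.142, -0.001, -1.881]
force: [0.3, -0.1, -0.1]
width: 0.0874
gripper_force: 0.0
```

Request:
{"fn": "move_arm", "kwargs": {"rows": "0 0 0 0.036 -0.044 0 0.0876;0 0 0 0.036 -0.044 0 0.0876;0 0 0 0.036 -0.044 0 0.0876;0 0 0 0.036 -0.044 0 0.0876;0 0 0 0.036 -0.044 0 0.0876;0 0 0 0.036 -0.044 0 0.0876;0 0 0 0.036 -0.044 0 0.0876;0 0 0 0.036 -0.044 0 0.0876"}}

```text
t: 2.1
eef_pos: [0.5185, 0.2375, 0.2344]
ee_rot: [3.141, -0.0, -1.875]
force: [1.9, 0.7, 0.2]
width: 0.0877
gripper_force: 0.0
```

Request:
{"fn": "move_arm", "kwargs": {"rows": "0 0 0 0.036 -0.044 0 0.0876;0 0 0 0.036 -0.044 0 0.0876;0 0 0 0.018 -0.022 0 0.0876;0 0 0 0 0 0 0.0876;0 0 0 0 0 0 0.0876"}}

```text
t: 2.72
eef_pos: [0.5956, 0.1205, 0.2342]
ee_rot: [3.141, -0.0, -1.875]
force: [0.2, -0.7, -0.2]
width: 0.0878
gripper_force: 0.0
```

```bash
cat > go.py <<'E'
import sys
from h import *
from scipy.spatial.transform import Rotation as R
s=arm.get_state(); r=R.from_euler('xyz',s['ee_rot']); p=np.array(s['eef_pos'])
print(s['t'],p.round(4),np.round(s['ee_rot'],3),'q',np.round(s['q'],2),'F',np.round(s['force'],2),s['width'],s['gripper_force'])
if len(sys.argv)>3:
    t=np.array(list(map(float,sys.argv[1:4]))); print('shift tool',r.inv().apply(t-p).round(4))
    yaw=-1.88
    print('turn deg',np.degrees((r.inv()*R.from_euler('xyz',[np.pi,0,yaw])).as_rotvec()).round(2))
E
python3 go.py .595 .115 .235
```

```text
2.725 [0.5956 0.1205 0.2342] [ 3.141 -0.    -1.875] q [ 0.52  0.25 -0.14 -0.   -1.18 -0.82] F [ 0.24 -0.7  -0.25] 0.08777205343819387 0.0
shift tool [ 0.0054 -0.0011 -0.0008]
turn deg [ 0.04 -0.02  0.27]
```

Request:
{"fn": "move_arm", "kwargs": {"rows": "0 0 0 0.0055 -0.001 0 0.0876;0 0 0 0 0 0.02 0.0876;0 0 0 0 0 0.025 0.0876;0 0 0 0 0 0.025 0.0876;0 0 0 0 0 0.025 0.0876;0 0 0 0 0 0.025 0.0876;0 0 0 0 0 0.02 0.0876;0 0 0 0 0 0.005 0.0876"}}

```text
t: 3.72
eef_pos: [0.5942, 0.1151, 0.0885]
ee_rot: [3.14, -0.001, -1.874]
force: [0.1, 0.9, -0.2]
width: 0.0877
gripper_force: 0.0
```

```bash
python3 go.py .595 .115 .088
python3 - <<'E'
from h import *
im,P=cloud("side"); cv2.imwrite("pics/s1.png",cv2.resize(im[90:290,180:420],None,fx=2.5,fy=2.5))
E
```

```text
3.725 [0.5942 0.1151 0.0885] [ 3.140e+00 -1.000e-03 -1.874e+00] q [ 0.51  0.38 -0.33 -0.   -0.87 -0.82] F [ 0.14  0.85 -0.15] 0.0876840086622072 0.0
shift tool [-0.0002 -0.0008  0.0005]
turn deg [ 0.09 -0.08  0.35]
```

View pics/s1.png

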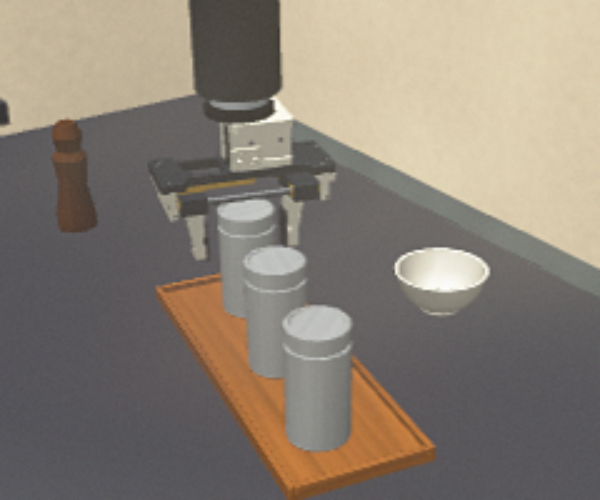

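The fingers straddle the left tin (crop x 198 and 292, tin at 247). Closing.

Request:
{"fn": "move_arm", "kwargs": {"rows": "0 0 0 0 0 0 0.074;0 0 0 0 0 0 0.07;0 0 0 0 0 0 0.067;0 0 0 0 0 0 0.064;0 0 0 0 0 0 0.06;0 0 0 0 0 0 0.05;0 0 0 0 0 0 0.05;0 0 0 0 0 0 0.05", "squeeze": 35}}

```text
t: 4.78
eef_pos: [0.5961, 0.115, 0.0903]
ee_rot: [-3.14, 0.001, -1.875]
force: [3.3, -0.8, 5.5]
width: 0.0636
gripper_force: 34.9
```

```bash
python3 go.py
```

```text
4.775 [0.5961 0.115  0.0903] [-3.140e+00  1.000e-03 -1.875e+00] q [ 0.51  0.38 -0.32  0.   -0.87 -0.82] F [ 3.25 -0.78  5.5 ] 0.06358527723018341 34.936076402664185
```

Request:
{"fn": "move_arm", "kwargs": {"rows": "0 0 0 0 0 -0.005 0.05;0 0 0 0 0 -0.01 0.05;0 0 0 0 0 -0.015 0.05;0 0 0 0 0 -0.015 0.05;0 0 0 0 0 -0.015 0.05;0 0 0 0 0 -0.01 0.05;0 0 0 0 0 -0.005 0.05;0 0 0 0 0 0 0.05"}}

```text
t: 5.78
eef_pos: [0.5953, 0.1148, 0.1647]
ee_rot: [-3.141, 0.0, -1.875]
force: [0.2, -0.5, -2.5]
width: 0.0636
gripper_force: 34.9
```

Request:
{"fn": "move_arm", "kwargs": {"rows": "0 0 0 0 0 0 0.05;0 0 0 0 0 0 0.05;0 0 0 0 0 0 0.05;0 0 0 0 0 0 0.05"}}

```text
t: 6.28
eef_pos: [0.5952, 0.1148, 0.1644]
ee_rot: [3.141, -0.0, -1.875]
force: [0.1, -0.5, -3.2]
width: 0.0636
gripper_force: 34.9
```

```bash
python3 go.py;python3 - <<'E'
from h import *
f=[]
for i in range(6):
    im,P=cloud("side"); s=arm.get_state(); f.append(np.r_[s['force'],s['joint_efforts'][1:3]])
print(np.mean(f,0),np.std(f,0))
m=np.abs(P[...,0]-.595)+np.abs(P[...,1]-.115)<.08
z=P[m][:,2]; print(np.histogram(z,bins=np.arange(0,.25,.01)))
cv2.imwrite("pics/s2.png",cv2.resize(im[90:290,180:420],None,fx=2.5,fy=2.5))
E
```

```text
6.275 [0.5952 0.1148 0.1644] [ 3.141 -0.    -1.875] q [ 0.51  0.3  -0.24 -0.   -1.03 -0.82] F [ 0.12 -0.47 -3.22] 0.06363017163930712 34.932741522789
[-8.38840355e-02  1.12979917e-02 -2.52626800e+00 -5.25026757e+01
  2.77155086e+01] [0.36980172 0.5458813  0.86802166 0.00690279 0.0071805 ]
(array([308,  25,   0,   0,   0,   0,   0,   0,  25,  60,  68,  72,  82,
        72,  73,  93, 116, 125, 120, 132, 255,  34,  24, 121]), array([0.  , 0.01, 0.02, 0.03, 0.04, 0.05, 0.06, 0.07, 0.08, 0.09, 0.1 ,
       0.11, 0.12, 0.13, 0.14, 0.15, 0.16, 0.17, 0.18, 0.19, 0.2 , 0.21,
       0.22, 0.23, 0.24]))
```

View pics/s2.png

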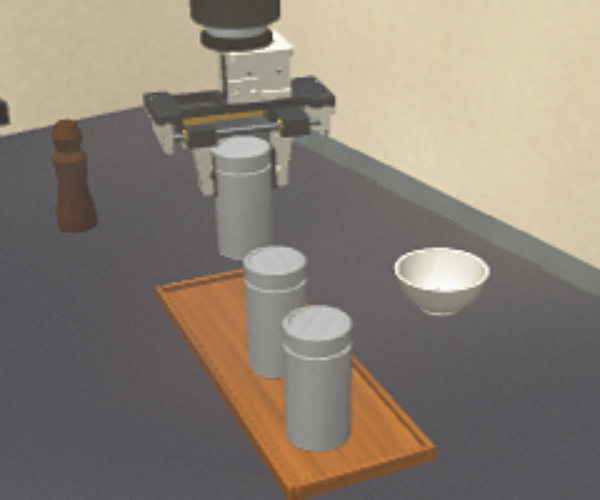

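Left tin is lifted 75 mm upright in the crop and weighs about 2.6 N (0.26 kg), so it's a light one. Setting it back.

Request:
{"fn": "move_arm", "kwargs": {"rows": "0 0 0 0 0 0.01 0.05;0 0 0 0 0 0.02 0.05;0 0 0 0 0 0.018 0.05;0 0 0 0 0 0.012 0.05;0 0 0 0 0 0.006 0.05;0 0 0 0 0 0.004 0.05;0 0 0 0 0 0.002 0.05;0 0 0 0 0 0.001 0.05"}}

```text
t: 7.58
eef_pos: [0.5955, 0.1149, 0.0918]
ee_rot: [-3.141, 0.0, -1.875]
force: [0.8, 0.1, -2.9]
width: 0.0633
gripper_force: 34.9
```

Request:
{"fn": "move_arm", "kwargs": {"rows": "0 0 0 0 0 0.001 0.05;0 0 0 0 0 0 0.05;0 0 0 0 0 0 0.05;0 0 0 0 0 0 0.05"}}

```text
t: 8.07
eef_pos: [0.5953, 0.1149, 0.0906]
ee_rot: [-3.141, 0.0, -1.875]
force: [-0.2, 0.4, -2.5]
width: 0.0636
gripper_force: 34.9
```

Not quite down yet; a little lower.

Request:
{"fn": "move_arm", "kwargs": {"rows": "0 0 0 0 0 0.001 0.05;0 0 0 0 0 0.001 0.05;0 0 0 0 0 0 0.05;0 0 0 0 0 0 0.05"}}

```text
t: 8.57
eef_pos: [0.5955, 0.1148, 0.0902]
ee_rot: [-3.141, 0.0, -1.874]
force: [-4.0, 0.1, 11.0]
width: 0.0634
gripper_force: 34.9
```

Request:
{"fn": "move_arm", "kwargs": {"rows": "0 0 0 0 0 -0.001 0.05;0 0 0 0 0 0 0.064;0 0 0 0 0 0 0.068;0 0 0 0 0 0 0.072;0 0 0 0 0 0 0.08;0 0 0 0 0 0 0.0876;0 0 0 0 0 0 0.0876;0 0 0 0 0 0 0.0876"}}

```text
t: 9.57
eef_pos: [0.5953, 0.1148, 0.0895]
ee_rot: [-3.142, 0.0, -1.875]
force: [-0.3, 0.7, 0.1]
width: 0.0876
gripper_force: 0.0
```

Request:
{"fn": "move_arm", "kwargs": {"rows": "0 0 0 0 0 -0.005 0.0876;0 0 0 0 0 -0.015 0.0876;0 0 0 0 0 -0.03 0.0876;0 0 0 0 0 -0.04 0.0876;0 0 0 0 0 -0.04 0.0876;0 0 0 0 0 -0.015 0.0876;0 0 0 0 0 0 0.0876"}}

```text
t: 10.45
eef_pos: [0.5957, 0.115, 0.2362]
ee_rot: [-3.14, 0.002, -1.875]
force: [-0.0, -0.3, -0.5]
width: 0.0878
gripper_force: 0.0
```

```bash
cat > find.py <<'E'
from h import *
for n in("top","side"):
    im,P=cloud(n); x,y,z=np.moveaxis(P,-1,0)
    m=(z>.11)&(z<.145)&(x>.4)&(x<.66)&(y>-.25)&(y<.2)
    c,l,s,ce=cv2.connectedComponentsWithStats(m.astype(np.uint8))
    for i in range(1,c):
        if s[i,4]>80:
            q=P[l==i]; print(n,s[i,4],np.round((q.min(0)+q.max(0))/2,4), np.percentile(q[:,2],[50,99]).round(4))
E
python3 find.py; python3 go.py .552 -.010 .235
```

```text
top 170 [0.5925 0.0996 0.1244] [0.1317 0.1361]
top 507 [ 0.554  -0.0091  0.1322] [0.1315 0.1367]
top 515 [ 0.5157 -0.1384  0.1238] [0.1319 0.1361]
side 322 [0.5923 0.1148 0.1221] [0.1296 0.1338]
side 400 [ 0.5502 -0.0115  0.1228] [0.1297 0.134 ]
side 511 [ 0.5121 -0.1387  0.1224] [0.1298 0.1339]
10.55 [0.5946 0.1147 0.2337] [ 3.140e+00 -1.000e-03 -1.875e+00] q [ 0.51  0.25 -0.15 -0.   -1.18 -0.82] F [-0.39  1.4  -1.19] 0.08782850442250775 0.0
shift tool [ 0.1317  0.0033 -0.0013]
turn deg [ 0.07 -0.03  0.28]
```

Request:
{"fn": "move_arm", "kwargs": {"rows": "0 0 0 0.02 0 0 0.0876;0 0 0 0.035 0.001 0 0.0876;0 0 0 0.035 0.001 0 0.0876;0 0 0 0.03 0.001 0 0.0876;0 0 0 0.0117 0 0 0.0876;0 0 0 0 0 0 0.0876"}}

```text
t: 11.3
eef_pos: [0.5525, -0.0108, 0.2341]
ee_rot: [3.141, -0.0, -1.876]
force: [-0.0, 0.2, 0.6]
width: 0.0874
gripper_force: 0.0
```

Request:
{"fn": "move_arm", "kwargs": {"rows": "0 0 0 0 0 0.02 0.0876;0 0 0 0 0 0.025 0.0876;0 0 0 0 0 0.025 0.0876;0 0 0 0 0 0.025 0.0876;0 0 0 0 0 0.025 0.0876;0 0 0 0 0 0.02 0.0876;0 0 0 0 0 0.0055 0.0876;0 0 0 0 0 0 0.0876"}}

```text
t: 12.3
eef_pos: [0.5532, -0.0096, 0.0889]
ee_rot: [3.141, -0.0, -1.874]
force: [0.4, -0.3, 0.5]
width: 0.0877
gripper_force: 0.0
```

Request:
{"fn": "move_arm", "kwargs": {"rows": "0 0 0 0 0 0 0.074;0 0 0 0 0 0 0.07;0 0 0 0 0 0 0.067;0 0 0 0 0 0 0.064;0 0 0 0 0 0 0.06;0 0 0 0 0 0 0.05;0 0 0 0 0 0 0.05;0 0 0 0 0 0 0.05"}}

```text
t: 13.3
eef_pos: [0.5536, -0.0099, 0.0895]
ee_rot: [-3.14, 0.0, -1.875]
force: [1.9, -1.5, 5.7]
width: 0.0636
gripper_force: 35.0
```

Request:
{"fn": "move_arm", "kwargs": {"rows": "0 0 0 0 0 -0.005 0.05;0 0 0 0 0 -0.01 0.05;0 0 0 0 0 -0.015 0.05;0 0 0 0 0 -0.015 0.05;0 0 0 0 0 -0.015 0.05;0 0 0 0 0 -0.01 0.05;0 0 0 0 0 -0.005 0.05;0 0 0 0 0 0 0.05"}}

```text
t: 14.3
eef_pos: [0.553, -0.0099, 0.1642]
ee_rot: [-3.141, 0.0, -1.875]
force: [-0.3, 0.5, -1.9]
width: 0.0638
gripper_force: 35.0
```

Request:
{"fn": "move_arm", "kwargs": {"rows": "0 0 0 0 0 0 0.05;0 0 0 0 0 0 0.05;0 0 0 0 0 0 0.05;0 0 0 0 0 0 0.05"}}

```text
t: 14.8
eef_pos: [0.5529, -0.0099, 0.1639]
ee_rot: [3.141, -0.0, -1.875]
force: [-0.1, 0.4, -2.2]
width: 0.0638
gripper_force: 35.0
```

```bash
cat > heft.py <<'E'
from h import *
f=[]
for i in range(8):
    im,P=cloud("side"); s=arm.get_state(); f.append(s['force'])
print(s['t'],s['eef_pos'],np.mean(f,0).round(2),np.std(f,0).round(2))
x,y,z=np.moveaxis(P,-1,0)
p=s['eef_pos']; m=(np.hypot(x-p[0],y-p[1])<.045)&(z>.03)&(z<p[2]+.02); print('lowest z over tin',np.sort(z[m])[:5])
cv2.imwrite("pics/last.png",cv2.resize(im[90:290,180:420],None,fx=2.5,fy=2.5))
E
python3 heft.py
```

```text
15.2 [ 0.55295744 -0.00994524  0.16408758] [ 0.23  0.05 -2.24] [0.42 0.33 0.48]
lowest z over tin [0.08137008 0.08165436 0.08228472 0.08272306 0.08289482]
```

The middle tin is also light, about 0.23 kg. Setting it back.

Request:
{"fn": "move_arm", "kwargs": {"rows": "0 0 0 0 0 0.01 0.05;0 0 0 0 0 0.02 0.05;0 0 0 0 0 0.018 0.05;0 0 0 0 0 0.012 0.05;0 0 0 0 0 0.006 0.05;0 0 0 0 0 0.004 0.05;0 0 0 0 0 0.002 0.05;0 0 0 0 0 0.001 0.05"}}

```text
t: 16.2
eef_pos: [0.5532, -0.0099, 0.0913]
ee_rot: [-3.141, 0.0, -1.875]
force: [0.0, 1.1, -2.1]
width: 0.0633
gripper_force: 35.0
```

Request:
{"fn": "move_arm", "kwargs": {"rows": "0 0 0 0 0 0.001 0.05;0 0 0 0 0 0.001 0.05;0 0 0 0 0 0 0.05;0 0 0 0 0 0 0.05"}}

```text
t: 16.7
eef_pos: [0.5532, -0.0099, 0.0895]
ee_rot: [-3.141, 0.0, -1.875]
force: [-1.5, -0.5, 4.3]
width: 0.0635
gripper_force: 35.0
```

Request:
{"fn": "move_arm", "kwargs": {"rows": "0 0 0 0 0 0 0.05;0 0 0 0 0 0 0.064;0 0 0 0 0 0 0.068;0 0 0 0 0 0 0.072;0 0 0 0 0 0 0.08;0 0 0 0 0 0 0.0876;0 0 0 0 0 0 0.0876;0 0 0 0 0 0 0.0876"}}

```text
t: 17.7
eef_pos: [0.553, -0.0099, 0.089]
ee_rot: [3.142, -0.0, -1.875]
force: [-0.3, 0.1, -0.2]
width: 0.0874
gripper_force: 0.0
```

Request:
{"fn": "move_arm", "kwargs": {"rows": "0 0 0 0 0 -0.005 0.0876;0 0 0 0 0 -0.015 0.0876;0 0 0 0 0 -0.03 0.0876;0 0 0 0 0 -0.04 0.0876;0 0 0 0 0 -0.04 0.0876;0 0 0 0 0 -0.015 0.0876;0 0 0 0 0 0 0.0876"}}

```text
t: 18.58
eef_pos: [0.5534, -0.0098, 0.2356]
ee_rot: [-3.139, 0.002, -1.875]
force: [-0.1, -0.1, -1.0]
width: 0.0878
gripper_force: 0.0
```

```bash
python3 find.py; python3 go.py .515 -.1385 .235
```

```text
top 518 [ 0.5156 -0.1386  0.124 ] [0.1318 0.1361]
side 326 [0.5921 0.1151 0.1223] [0.1296 0.1336]
side 400 [ 0.5494 -0.0111  0.1223] [0.1298 0.1339]
side 506 [ 0.512  -0.1392  0.1225] [0.1298 0.1341]
18.675 [ 0.5523 -0.01    0.2332] [ 3.14  -0.    -1.875] q [ 0.34  0.16 -0.26 -0.   -1.15 -0.64] F [-0.21 -0.81  0.61] 0.08748607377733987 0.0
shift tool [ 0.1338 -0.0029 -0.0017]
turn deg [ 0.07 -0.02  0.28]
```

Request:
{"fn": "move_arm", "kwargs": {"rows": "0 0 0 0.02 0 0 0.0876;0 0 0 0.035 -0.001 0 0.0876;0 0 0 0.035 -0.001 0 0.0876;0 0 0 0.03 -0.001 0 0.0876;0 0 0 0.0138 0 0 0.0876;0 0 0 0 0 0 0.0876"}}

```text
t: 19.42
eef_pos: [0.515, -0.1395, 0.2334]
ee_rot: [3.14, -0.0, -1.877]
force: [0.7, 1.0, 0.5]
width: 0.0875
gripper_force: 0.0
```

Request:
{"fn": "move_arm", "kwargs": {"rows": "0 0 0 0 0 0.02 0.0876;0 0 0 0 0 0.025 0.0876;0 0 0 0 0 0.025 0.0876;0 0 0 0 0 0.025 0.0876;0 0 0 0 0 0.025 0.0876;0 0 0 0 0 0.02 0.0876;0 0 0 0 0 0.005 0.0876;0 0 0 0 0 0 0.0876"}}

```text
t: 20.42
eef_pos: [0.5159, -0.1382, 0.0891]
ee_rot: [3.141, -0.0, -1.874]
force: [0.3, 0.0, 0.5]
width: 0.0877
gripper_force: 0.0
```

Request:
{"fn": "move_arm", "kwargs": {"rows": "0 0 0 0 0 0 0.074;0 0 0 0 0 0 0.07;0 0 0 0 0 0 0.067;0 0 0 0 0 0 0.064;0 0 0 0 0 0 0.06;0 0 0 0 0 0 0.05;0 0 0 0 0 0 0.05;0 0 0 0 0 0 0.05", "squeeze": 45}}

```text
t: 21.42
eef_pos: [0.5159, -0.1386, 0.0892]
ee_rot: [-3.141, 0.0, -1.875]
force: [0.4, -0.2, 2.8]
width: 0.0633
gripper_force: 45.0
```

Request:
{"fn": "move_arm", "kwargs": {"rows": "0 0 0 0 0 -0.005 0.05;0 0 0 0 0 -0.01 0.05;0 0 0 0 0 -0.015 0.05;0 0 0 0 0 -0.015 0.05;0 0 0 0 0 -0.015 0.05;0 0 0 0 0 -0.01 0.05;0 0 0 0 0 -0.005 0.05;0 0 0 0 0 0 0.05"}}

```text
t: 22.42
eef_pos: [0.5158, -0.1385, 0.1642]
ee_rot: [-3.141, 0.0, -1.875]
force: [0.7, 0.6, -6.9]
width: 0.0636
gripper_force: 45.0
```

```bash
python3 heft.py
```

```text
22.825 [ 0.51564221 -0.13850301  0.16375952] [ 0.33 -0.02 -7.  ] [0.54 0.39 0.35]
lowest z over tin [0.08225639 0.08283149 0.08336536 0.08349042 0.08349729]
```

The right tin pulls 7 N (about 0.7 kg), so it's the full one. Raising it to about 13.5 cm.

Request:
{"fn": "move_arm", "kwargs": {"rows": "0 0 0 0 0 -0.005 0.05;0 0 0 0 0 -0.015 0.05;0 0 0 0 0 -0.02 0.05;0 0 0 0 0 -0.015 0.05;0 0 0 0 0 -0.005 0.05;0 0 0 0 0 0 0.05;0 0 0 0 0 0 0.05;0 0 0 0 0 0 0.05"}}

```text
t: 23.82
eef_pos: [0.5154, -0.1385, 0.2234]
ee_rot: [3.14, -0.0, -1.875]
force: [0.4, 0.8, -7.1]
width: 0.0633
gripper_force: 45.0
```

Request:
{"fn": "move_arm", "kwargs": {"rows": "0 0 0 0 0 0 0.05;0 0 0 0 0 0 0.05;0 0 0 0 0 0 0.05;0 0 0 0 0 0 0.05;0 0 0 0 0 0 0.05;0 0 0 0 0 0 0.05;0 0 0 0 0 0 0.05;0 0 0 0 0 0 0.05"}}

```text
t: 24.82
eef_pos: [0.5158, -0.1385, 0.2241]
ee_rot: [-3.142, 0.0, -1.875]
force: [0.9, -0.3, -7.0]
width: 0.0635
gripper_force: 45.0
```

```bash
python3 heft.py; python3 find.py
```

```text
25.225 [ 0.51577472 -0.1384939   0.22406338] [-0.08 -0.01 -6.94] [0.6  0.66 0.6 ]
lowest z over tin [0.14103682 0.14157682 0.14265459 0.14276399 0.14276904]
top 517 [0.5964 0.1161 0.1242] [0.1318 0.136 ]
top 129 [ 0.5739 -0.0117  0.1331] [0.1324 0.137 ]
side 237 [0.5878 0.1148 0.1229] [0.1294 0.1342]
side 239 [ 0.5436 -0.0067  0.1223] [0.1299 0.1338]
```

View pics/last.png

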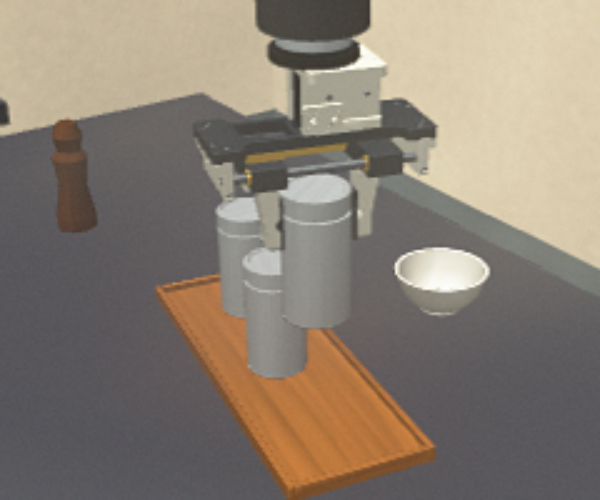

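The picture shows the full tin held upright about 13 cm above the tray floor (crop (318,250)), with the other two standing in their places.

```bash
python3 -c "
from station import arm; print(arm.job_done())"
```

```text
the job is handed in; nothing more can be done
None
```

The right-hand tin is the full one (about 0.7 kg by the wrist force, against about 0.26 kg left and 0.23 kg middle); I handed the job in at about 25 s with it held upright and still about 13 cm above the tray, and the other two standing in their places.

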